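# Lock the sliding ply door over the brass weight

### The arm

A 6-joint arm with a two-finger parallel gripper is mounted at the origin on the work surface. World frame = base frame: x ahead of the robot, y to its left, z up, the work surface at z = 0. Lengths are in m, angles in rad, forces in N, time in s.
With the tool pointing down it reaches from about 0.375 to 0.9 m from the base axis. Payload 3.1 kg.
Tool frame: the origin (TCP) lies at the very end of the fingers, on their centre line; the grasp point (between the pads) lies 19 mm behind it; z points along the fingers, y is the line along which they close (so a half turn about z gives the same grasp; the last joint's range is limited). The gripper opens to 85 mm and grips with 20 to 120 N. Pads are 22 mm wide; open, the fingers measure 114 mm over their backs; the gripper's body (76 mm by 85 mm) begins 54 mm behind the grasp point. The pads swing forward as they close: fully open they stand 13 mm farther back than shut.
Start: joints at [1.099, 0.527, 1.433, -0, 1.181, -0.178], TCP at [0.18, 0.598, 0.231] pointing down, gripper open.
Joint ranges: [-3.08, 3.08], [-0.75, 2.2], [0.22, 2.44], [-1.43, 4.57], [0, 2.65], [-2.85, 2.85]. Speed limits (rad/s): [2.79, 2.79, 3.14, 3.14, 3.14, 3.14].

### API

Orientations are given as a unit quaternion [x, y, z, w].
In Python, from station import manip gives the robot as it stands.
- The arm moves only by the shell command python3 -m handwheel 'ROWS' [FORCE]. ROWS is JSON, a list of rows, each a list of 7 numbers: the shift along the world's x, y, z in mm, then the turn, a rotation vector about the world's x, y, z in degrees, then the opening, from 0 (shut) to 1 (fully open). A call has exactly 10 rows; each row shifts and turns the commanded pose from where the row before left it; what a row does not reach is not made up. A row lasts 1/8 s, in which the tool goes at most 62.5 mm and 10.7 degrees, less where a joint would pass 70% of its speed; a pose out of reach is approached as far as the arm can. A call is refused whole if a number of a shift passes 62.5 or a number of a turn 10.7, either way. A call with a gripper value outside its range is refused whole. The fingers move at their own pace and stop on an object; FORCE is the grip in N (left out, the last holds). Time passes only in rows, so rows that do not move let the fingers close, or fill a call up. It gives the time, the measured TCP pose, the force, the opening and the grip force at its end, in the units of the state.
- manip.sense(): the state, without advancing time (a new reading comes with each control period).
- manip.snapshot(name): name is "side" or "top" or "wrist"; returns the picture (400x640x3 uint8, red, green, blue); there is no depth.
- manip.get_calibration(name): a dict with "K" (3x3 intrinsics, pixels), "k1" (the pictures are not rectified: a ray, as slopes to the right and down, at radius r is drawn at 1 + k1 r^2 times it, then the intrinsics apply), "rvec" (rotation vector, rad) and "tvec" (3), from world to camera coordinates, as OpenCV has them. Camera axes: x right, y down, z forward; pixel columns grow to the right and rows downward; lengths in m; the calibration is good to about 2 mm. A picture is of the moment at which its call begins: read the wrist's pose just before it. get_calibration takes no time and is no camera call; for the wrist camera it gives the pose at the moment of the call.
- manip.sign_off(): hands the job in; it is judged then, once.
The state is a dict: "t": time; "q": joint angles; "qd": joint speeds; "tau": joint torques, N m; "tcp_pos": TCP position; "tool_rot": TCP orientation; "force": force on the tool from outside, world axes, zero at the start; "ft_torque": the same for the moment, N m; "finger_gap": opening from 0.0 (shut) to 1.0 (fully open); "gripper_force": force on a finger pad.
Only numpy, scipy, OpenCV 4.12 (cv2) and the standard library are available. Lean on these libraries where they do the work, as an engineer would, in place of code of your own. Each camera call takes 0.05 s, during which the arm holds its last target. There are 200 camera calls.

### The job

Shut the brass weight in: press in the red spring button on the cabinet's rail, slide the thin ply door along until it covers the bay that holds the brass weight, and let the button pop up through that bay's hole so that the door is locked there. Push by feel and not roughly, since the door is thin ply, and leave the tops, the dish, the driver and the weight itself where they are.

Things in the scene. Friction and masses are not known exactly. Their poses are not given: they have to be found in the camera images.
- cabinet: low pine cabinet fixed to the counter, 150 (x) by 360 (y) mm, walls 75 mm high, open on top; origin: centre of its underside. Four bays along its y, each 77 by 130 mm inside, centres at y = -127.5, -42.5, 42.5, 127.5 mm, floor 10 mm up. An aluminium rail tube, 28 mm wide, top 80 mm up, runs along its far side at x = +89 mm, with one hole per bay (24 mm long) joined by a narrow slot
- hole0 (a point): centre of the rail hole of the first bay (at the cabinet's -y end), on the rail's top face; the door starts locked here, over this empty bay. The other three holes, 85 mm apart, are cut in a brass strip that was set by hand: all three lie up to 8 mm to one side of their bays' centres, differently each time, so feel for the hole
- door (a joint): travel of the ply door along the cabinet's +y, m: about 0 in hole0, 0.085, 0.170 and 0.255 (each give or take 8 mm for the strip) in the holes of the second, third and fourth bay, with 2 mm of play either way in each hole. It slides with a drag of about 2 to 5 N and stays where it is left
- door_mid (a point): centre of the top of the sliding ply door, 146 (x) by 86 (y) by 4 mm, top 80 mm up, axes as the cabinet's. Two dark steel push tabs on the door stand across the rail either side of the red button: plates 32 mm (x) by 6 mm (y), tops 122 mm above the counter, inner faces 24 mm in y from the button's centre. A fingertip fits between them onto the button and can push either tab
- button (a joint): how far the red button is down, m: 0 up in a hole (locked), 0.010 fully down; spring 5 N to start, 9 N fully down. Its peg stands 5 mm up in the hole, so press it fully to free the door; held down it passes holes. Let go between holes, its peg rides under the rail wall (button stays about 5 mm down, door still slides) and pops up in the next hole, stopping the door there
- button_top (a point): centre of the flat top of the red button cap, 30 mm across; 110 mm above the counter when up; moves along with the door and lies 89 mm in the cabinet's +x and 0 mm in y from the door's middle
- weight_mid (a point): round brass weight, 56 mm across, 53 mm tall with its knob, in the second, third or fourth bay; the point lies on its axis half-way up (26 mm)
- top_a_mid (a point): wooden spinning top with red rings, 60 mm across and 64 mm tall, standing upside down on its crown with its steel tip up; the point lies on its axis half-way up (32 mm). In one of the bays.
- top_b_mid (a point): wooden spinning top with red rings, 60 mm across and 64 mm tall, standing upside down on its crown with its steel tip up; the point lies on its axis half-way up (32 mm). On the counter beside the cabinet's -y end.
- dish_mid (a point): blue ceramic dish, 68 mm across, 26 mm tall, in one of the bays; the point lies on its axis half-way up
- driver_grip (a point): steel tip driver (a screwdriver, yellow handle) 180 mm long, lying on the counter beside the cabinet's +y end; the point is the middle of its handle
There are look-alikes about, which are no part of the job. What is meant by the part that bears weight_mid is not black, and is the larger of those in its own colour.

How it is judged:
By the outcome, as a careful person would: the job done as asked, in the order asked, and still so for the second after the job is handed in, with the robot touching nothing.
It also fails if it takes over 42 s, if anything falls off the work surface, if the arm or the gripper's body presses on something with over 40 N, if the wrist force passes 120 N, or if a joint passes its speed limit or range.

## Working session

There is one attempt and no reset: what is moved stays moved. The work goes in short steps, Python scripts to look and compute and a shell command to move; the robot and the scene stay as the last step left them, time stands still between calls to the robot, and variables do not carry over. Pictures are saved under pics/ and viewed, at most 10 in all, crops included, and the job is handed in when it is done.

```bash
mkdir -p pics
cat > h.py <<'E'
import numpy as np, cv2
from station import manip
def save(n,f):
    im=manip.snapshot(n); cv2.imwrite('pics/'+f,im[:,:,::-1]); return im
def ray(n,u,v,z,c=None):
    c=c or manip.get_calibration(n); K=np.array(c['K']); R=cv2.Rodrigues(np.array(c['rvec'],float))[0]; t=np.array(c['tvec'],float).ravel()
    p=cv2.undistortPoints(np.array([[[u,v]]],float),K,np.array([c['k1'],0,0,0,0.]))[0,0]
    d=R.T@np.array([p[0],p[1],1]); o=-R.T@t
    return o+d*(z-o[2])/d[2]
E
python3 - <<'E'
from h import *
a=save('top','top.png'); b=save('side','side.png')
s=manip.sense(); print(s['tcp_pos'],s['tool_rot'],s['t'],s['force'])
E
```

```text
[0.18010251 0.59782919 0.23044728] [ 1.45883885e-01  9.89301252e-01 -9.12870327e-04 -3.01840159e-04] 0.1 [0.11223867 0.73195969 0.44067883]
```

View pics/top.png

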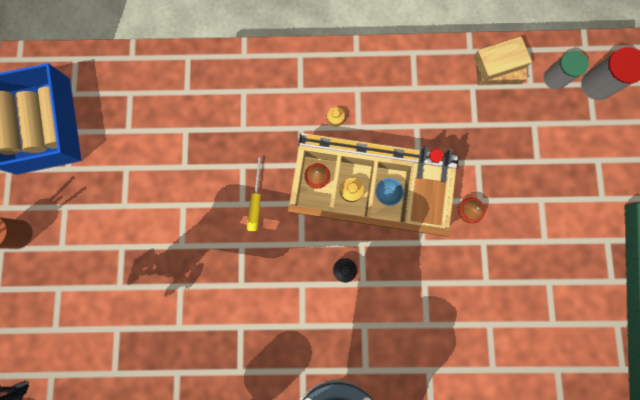

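View pics/side.png

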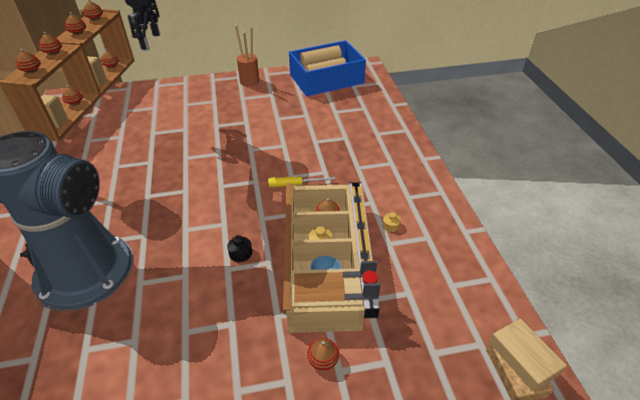

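Candidates for the weight in the top view: brass in a bay at (352,188), smaller brass outside at (336,116), and black at (345,270). I choose the first, the larger brass one, in the third bay. The dish is at (389,191), top A at (317,175), and the red button at (436,157). I'll check this in a close crop.

Run:
```python
from h import *
im=cv2.imread('pics/top.png')[95:245,280:490]
cv2.imwrite('pics/crop.png',cv2.resize(im,None,fx=3.8,fy=3.8,interpolation=cv2.INTER_CUBIC))
for nm,img,n in(('top','pics/top.png',1),('side','pics/side.png',1)):
    i=cv2.imread(img).astype(int); m=(i[:,:,2]>170)&(i[:,:,1]<60)&(i[:,:,0]<60)
    k,l,s,c=cv2.connectedComponentsWithStats(m.astype(np.uint8))
    for j in range(1,k):
        if s[j,4]>15: print(nm,s[j],c[j],ray(nm,*c[j],.110))
for p in ((352,186),(336,116)): print(p,ray('top',*p,.05 if p[0]==352 else .03))
for p in ((299,133),(458,157),(289,210),(449,234)): print(p,ray('top',*p,.077))
```

```text
top [611  48  29  34 844] [626.27725118  64.18364929] [ 0.80349346 -0.65989306  0.11      ]
top [430 149  13  13 131] [436.08396947 155.07633588] [ 0.60285566 -0.22678945  0.11      ]
side [363 271  14  12 128] [369.484375 276.328125] [ 0.60299122 -0.22758621  0.11      ]
(352, 186) [ 0.54646068 -0.0442273   0.05      ]
(336, 116) [ 0.72261809 -0.01113882  0.03      ]
(299, 133) [0.66802562 0.0767567  0.077     ]
(458, 157) [ 0.60511707 -0.28465116  0.077     ]
(289, 210) [0.48960767 0.10055377 0.077     ]
(449, 234) [ 0.43106697 -0.254009    0.077     ]
```

View pics/crop.png

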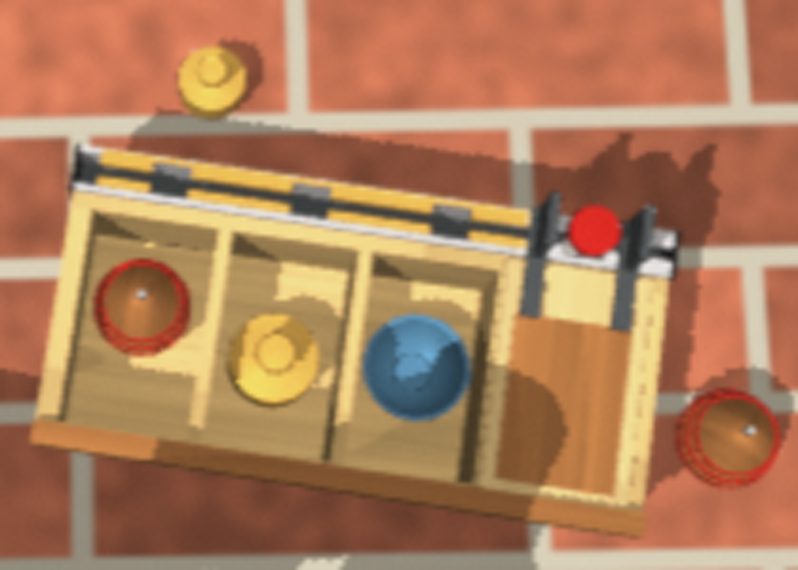

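The crop confirms it: the brass weight with its knob is at crop (274,360), in the third bay. The strip's holes are at about (452,220), (311,200) and (171,180), and the button is at (595,230). Target is the second strip hole from the door.

Run:
```python
from h import *
f=lambda a,b:(280+(a+.5)/3.8-.5,95+(b+.5)/3.8-.5)
b=np.array([.603,-.227]);H=[ray('top',*f(*p),.08)[:2] for p in((452,220),(311,200),(171,180))]
u=(H[2]-H[0]);print(u,np.linalg.norm(u));u/=np.linalg.norm(u);print(u,np.degrees(np.arctan2(*u[::-1])))
for h in H: print(h,(h-b)@u,(h-b)@np.array([u[1],-u[0]]))
```

```text
[0.02763428 0.16800527] 0.1702628084741175
[0.16230368 0.98674086] 80.65936475207555
[ 0.61719083 -0.15008287] 0.0782004945863122 0.0015187377364255827
[ 0.63097768 -0.06608744] 0.16331987351343233 0.0014900191878525289
[0.64482511 0.0179224 ] 0.24846330306042974 0.0015187377364255827
```

```bash
python3 -m handwheel '[[25,-49,0,0,0,3.5,0],[25,-49,0,0,0,3.6,0],[25,-49,0,0,0,0,0],[25,-49,0,0,0,0,0],[25,-49,0,0,0,0,0],[25,-49,0,0,0,0,0],[25,-49,0,0,0,0,0],[25,-49,0,0,0,0,0],[25,-49,0,0,0,0,0],[25,-49,0,0,0,0,0]]'
```

```text
t: 1.35
tcp_pos: [0.4308, 0.1067, 0.2312]
tool_rot: [0.084, 0.996, 0.0, -0.0]
force: [0.0, 0.8, 0.5]
finger_gap: -0.0
gripper_force: 0.0
```

```bash
python3 -m handwheel '[[25,-48,0,0,0,0,0],[25,-48,0,0,0,0,0],[25,-48,0,0,0,0,0],[25,-48,0,0,0,0,0],[24,-47,0,0,0,0,0],[24,-47,0,0,0,0,0],[24,-48,0,0,0,0,0],[0,0,-35,0,0,0,0],[0,0,-30,0,0,0,0],[0,0,-30,0,0,0,0]]'; python3 -c "
from h import *
cv2.imwrite('pics/w.png',np.hstack([cv2.resize(manip.snapshot('side')[230:330,320:430],(440,400)),cv2.resize(manip.snapshot('wrist'),(360,225)).repeat(1,0) if 0 else cv2.copyMakeBorder(cv2.resize(manip.snapshot('wrist'),(360,225)),0,175,0,0,0)])[:,:,::-1])"
```

```text
t: 2.6
tcp_pos: [0.6019, -0.2257, 0.1347]
tool_rot: [0.085, 0.996, 0.0, -0.001]
force: [-0.3, -0.4, 0.1]
finger_gap: -0.003
gripper_force: 0.0
```

View pics/w.png

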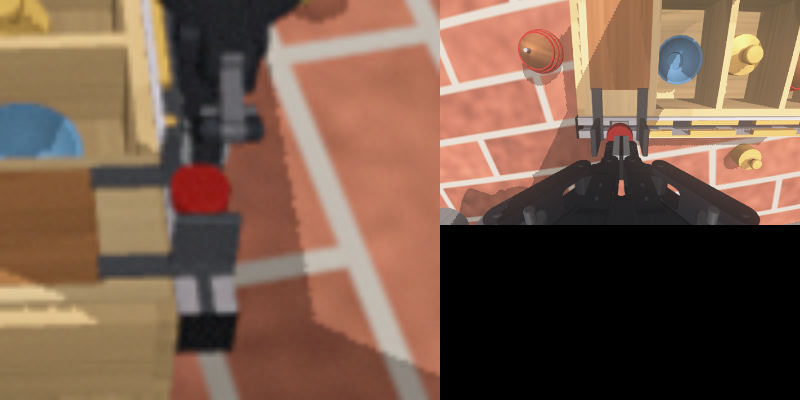

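The fingertips are right above the red button (in the side crop, about (200,190)), between the two dark tabs. Pressing down gently now.

```bash
python3 -m handwheel '[[1,-1,-10,0,0,0,0],[0,0,-8,0,0,0,0],[0,0,-5,0,0,0,0],[0,0,-3,0,0,0,0],[0,0,-2,0,0,0,0],[0,0,-2,0,0,0,0],[0,0,-2,0,0,0,0],[0,0,-2,0,0,0,0],[0,0,-1,0,0,0,0],[0,0,0,0,0,0,0]]'
```

```text
t: 3.95
tcp_pos: [0.6035, -0.2267, 0.1026]
tool_rot: [0.084, 0.996, -0.0, 0.0]
force: [-2.5, 2.1, 7.1]
finger_gap: 0.005
gripper_force: 3.6
```

```bash
python3 -m handwheel '[[0,0,-1,0,0,0,0],[0,0,-1,0,0,0,0],[0,0,-1,0,0,0,0],[0,0,-0.5,0,0,0,0],[0,0,0,0,0,0,0],[0,0,0,0,0,0,0],[0,0,0,0,0,0,0],[0,0,0,0,0,0,0],[0,0,0,0,0,0,0],[0,0,0,0,0,0,0]]'
```

```text
t: 5.2
tcp_pos: [0.6036, -0.2267, 0.1]
tool_rot: [0.084, 0.996, -0.0, 0.001]
force: [-3.8, 1.8, 11.6]
finger_gap: 0.001
gripper_force: 5.5
```

Button is fully down (11.6 N at z = 0.100). Sliding slowly at first.

```bash
python3 -m handwheel '[[0.3,2,0,0,0,0,0],[0.3,2,0,0,0,0,0],[0.3,2,0,0,0,0,0],[0.4,2,0,0,0,0,0],[0.3,2,0,0,0,0,0],[0.3,2,0,0,0,0,0],[0.4,2,0,0,0,0,0],[0.3,2,0,0,0,0,0],[0.3,2,0,0,0,0,0],[0.4,2,0,0,0,0,0]]'
```

```text
t: 6.45
tcp_pos: [0.6068, -0.2077, 0.1]
tool_rot: [0.084, 0.996, -0.001, 0.001]
force: [-4.0, -1.0, 10.1]
finger_gap: 0.002
gripper_force: 5.3
```

```bash
python3 -m handwheel '[[0.7,4,0,0,0,0,0],[0.8,5,0,0,0,0,0],[1,6,0,0,0,0,0],[1,6,0,0,0,0,0],[1,6,0,0,0,0,0],[1,6,0,0,0,0,0],[1,6,0,0,0,0,0],[1,6,0,0,0,0,0],[0.8,5,0,0,0,0,0],[0.7,4,0,0,0,0,0]]'; python3 -c "
from h import *
cv2.imwrite('pics/w2.png',np.hstack([cv2.resize(manip.snapshot('side')[190:330,290:430],(400,400)),cv2.resize(manip.snapshot('top')[110:220,290:470],(400,400))])[:,:,::-1])"
```

```text
t: 7.7
tcp_pos: [0.616, -0.1534, 0.1]
tool_rot: [0.084, 0.996, -0.001, 0.001]
force: [-3.0, -1.1, 10.2]
finger_gap: 0.001
gripper_force: 5.3
```

View pics/w2.png

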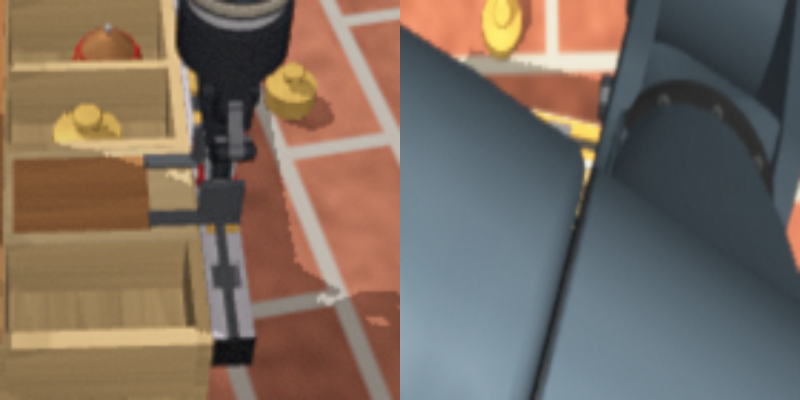

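The door is moving with the fingertip and now covers most of the second bay (dish). I'll keep the button held to pass that hole.

```bash
python3 -m handwheel '[[0.7,4,0,0,0,0,0],[0.8,5,0,0,0,0,0],[1,6,0,0,0,0,0],[1,6,0,0,0,0,0],[1,6,0,0,0,0,0],[1,6,0,0,0,0,0],[1,6,0,0,0,0,0],[1,6,0,0,0,0,0],[0.8,5,0,0,0,0,0],[0.4,3,0,0,0,0,0]]'
```

```text
t: 9.05
tcp_pos: [0.625, -0.1003, 0.1]
tool_rot: [0.084, 0.996, -0.001, 0.001]
force: [-2.4, -1.9, 10.8]
finger_gap: -0.003
gripper_force: 5.1
```

```bash
python3 -m handwheel '[[0,0,5,0,0,0,0],[0,0,5,0,0,0,0],[0,0,5,0,0,0,0],[0,0,0,0,0,0,0],[0.5,3,0,0,0,0,0],[0.5,3,0,0,0,0,0],[0.5,3,0,0,0,0,0],[0.5,3,0,0,0,0,0],[0.5,3,0,0,0,0,0],[0.5,3,0,0,0,0,0]]'
```

```text
t: 10.3
tcp_pos: [0.6271, -0.0829, 0.1126]
tool_rot: [0.084, 0.996, -0.001, -0.0]
force: [-1.4, -4.6, -1.2]
finger_gap: 0.001
gripper_force: 2.2
```

```bash
python3 -m handwheel '[[0.3,2,0,0,0,0,0],[0.3,2,0,0,0,0,0],[0.4,2,0,0,0,0,0],[0.3,2,0,0,0,0,0],[0.3,2,0,0,0,0,0],[0.4,2,0,0,0,0,0],[0.3,2,0,0,0,0,0],[0.3,2,0,0,0,0,0],[0.4,2,0,0,0,0,0],[0.3,2,0,0,0,0,0]]'
```

```text
t: 11.55
tcp_pos: [0.6305, -0.0629, 0.1127]
tool_rot: [0.084, 0.996, -0.001, -0.0]
force: [-0.2, -4.3, -1.1]
finger_gap: 0.0
gripper_force: 2.2
```

```bash
python3 -m handwheel '[[0.1,1,0,0,0,0,0],[0.2,1,0,0,0,0,0],[0.2,1,0,0,0,0,0],[0.1,1,0,0,0,0,0],[0.2,1,0,0,0,0,0],[0,0,0,0,0,0,0],[0,0,0,0,0,0,0],[0,0,0,0,0,0,0],[0,0,0,0,0,0,0],[0,0,0,0,0,0,0]]'
```

```text
t: 12.8
tcp_pos: [0.6314, -0.0574, 0.1126]
tool_rot: [0.084, 0.996, -0.001, -0.0]
force: [0.4, -5.2, -1.5]
finger_gap: -0.0
gripper_force: 2.1
```

```bash
python3 -m handwheel '[[0.1,1,0,0,0,0,0],[0,0,0,0,0,0,0],[0.2,1,0,0,0,0,0],[0,0,0,0,0,0,0],[0.2,1,0,0,0,0,0],[0,0,0,0,0,0,0],[0,0,0,0,0,0,0],[0,0,0,0,0,0,0],[0,0,0,0,0,0,0],[0,0,0,0,0,0,0]]'
```

```text
t: 14.05
tcp_pos: [0.6319, -0.0535, 0.1128]
tool_rot: [0.084, 0.996, 0.0, -0.0]
force: [-0.2, -0.2, 0.7]
finger_gap: -0.001
gripper_force: 0.0
```

```bash
python3 -m handwheel '[[0.1,1,0,0,0,0,0],[0,0,0,0,0,0,0],[0.2,1,0,0,0,0,0],[0,0,0,0,0,0,0],[0,0,0,0,0,0,0],[0,0,0,0,0,0,0],[0,0,0,0,0,0,0],[0,0,0,0,0,0,0],[0,0,0,0,0,0,0],[0,0,0,0,0,0,0]]'
```

```text
t: 15.3
tcp_pos: [0.6322, -0.0516, 0.1128]
tool_rot: [0.084, 0.996, -0.0, -0.0]
force: [0.7, -2.4, -0.0]
finger_gap: -0.0
gripper_force: 0.6
```

```bash
python3 -m handwheel '[[0.1,1,0,0,0,0,0],[0,0,0,0,0,0,0],[0.2,1,0,0,0,0,0],[0,0,0,0,0,0,0],[0,0,0,0,0,0,0],[0,0,0,0,0,0,0],[0,0,0,0,0,0,0],[0,0,0,0,0,0,0],[0,0,0,0,0,0,0],[0,0,0,0,0,0,0]]'
```

```text
t: 16.55
tcp_pos: [0.6324, -0.0508, 0.1128]
tool_rot: [0.084, 0.996, -0.001, -0.0]
force: [-1.1, -5.3, -0.5]
finger_gap: -0.001
gripper_force: 2.6
```

```bash
python3 -m handwheel '[[0.1,1,0,0,0,0,0],[0,0,0,0,0,0,0],[0.2,1,0,0,0,0,0],[0,0,0,0,0,0,0],[0.1,1,0,0,0,0,0],[0,0,0,0,0,0,0],[0,0,0,0,0,0,0],[0,0,0,0,0,0,0],[0,0,0,0,0,0,0],[0,0,0,0,0,0,0]]'
```

```text
t: 17.8
tcp_pos: [0.6325, -0.0503, 0.1128]
tool_rot: [0.084, 0.996, -0.003, -0.0]
force: [-2.3, -11.8, -0.9]
finger_gap: 0.001
gripper_force: 5.5
```

The door is held firmly: force rose to 11.8 N with no travel. I'll back off, lift, and check.

```bash
python3 -m handwheel '[[-0.5,-3,0,0,0,0,0],[-0.5,-4,0,0,0,0,0],[-0.6,-4,0,0,0,0,0],[0,0,10,0,0,0,0],[0,0,20,0,0,0,0],[0,0,35,0,0,0,0],[-30,0,40,0,0,0,0],[-50,0,20,0,0,0,0],[-60,0,0,0,0,0,0],[-60,0,0,0,0,0,0]]'; python3 -c "
from h import *
a=manip.snapshot('side');b=manip.snapshot('top')
i=a[:,:,::-1].astype(int); m=(i[:,:,2]>170)&(i[:,:,1]<60)&(i[:,:,0]<60)
k,l,s,c=cv2.connectedComponentsWithStats(m.astype(np.uint8))
for j in range(1,k):
    if s[j,4]>15:
        for z in(.105,.11):
            p=ray('side',*c[j],z)[:2]-[.603,-.2272];print(s[j],c[j],z,p@[.162,.987],p@[.987,-.162])
cv2.imwrite('pics/w3.png',np.hstack([cv2.resize(a[170:330,270:430],(400,400)),cv2.resize(b[90:250,300:460],(400,400))])[:,:,::-1])"
```

```text
t: 19.05
tcp_pos: [0.4301, -0.0572, 0.2389]
tool_rot: [0.084, 0.996, -0.0, 0.001]
force: [-0.2, -1.2, 1.2]
finger_gap: 0.001
gripper_force: 0.0
[355 211  13   9  87] [361.13793103 215.27586207] 0.105 0.17068659779053172 0.0013593639144940282
[355 211  13   9  87] [361.13793103 215.27586207] 0.11 0.16584444933959278 0.0005598849411771499
```

View pics/w3.png

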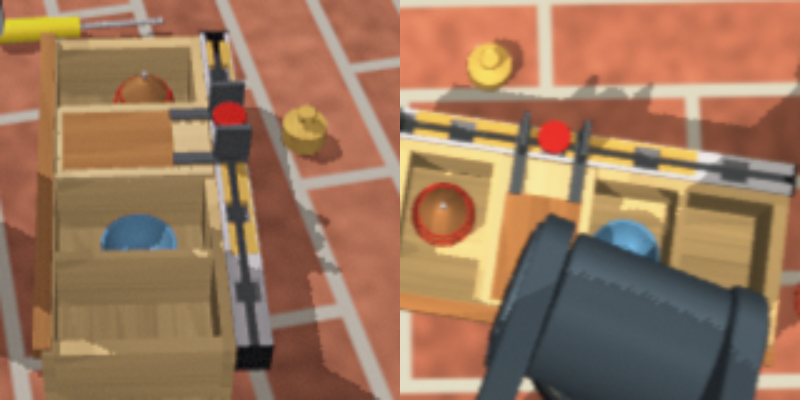

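The door covers the third bay (weight hidden), with the button at top (362,145) and side (361,215). I'll check the button's height by triangulating the two views.

```bash
python3 -c "
from h import *
b=manip.snapshot('top');a=manip.snapshot('side');P={}
for n,i in(('top',b),('side',a)):
    i=i.astype(int);m=(i[:,:,0]>170)&(i[:,:,1]<60)&(i[:,:,2]<60); m[:130]=0
    if n=='top': m[:,420:]=0
    k,l,s,c=cv2.connectedComponentsWithStats(m.astype(np.uint8));j=1+s[1:,4].argmax();P[n]=c[j];print(n,s[j],c[j])
for z in np.arange(.100,.116,.0025):
    d=[(ray(n,*P[n],z)[:2]-[.603,-.2272])@[.162,.987] for n in P];print(round(z,4),d,d[0]-d[1])
"
```

```text
top [355 139  13  12 122] [361.42622951 144.40983607]
side [355 211  13   9  87] [361.16091954 215.27586207]
0.1 [np.float64(0.16554358945085312), np.float64(0.17552679157859968)] -0.00998320212774656
0.1025 [np.float64(0.16566716764543485), np.float64(0.173105723887904)] -0.007438556242469141
0.105 [np.float64(0.1657907458400165), np.float64(0.1706846561972085)] -0.0048939103571919995
0.1075 [np.float64(0.1659143240345982), np.float64(0.1682635885065128)] -0.0023492644719146083
0.11 [np.float64(0.16603790222917986), np.float64(0.16584252081581732)] 0.00019538141336253312
0.1125 [np.float64(0.16616148042376153), np.float64(0.1634214531251217)] 0.0027400272986398133
0.115 [np.float64(0.1662850586183432), np.float64(0.16100038543442627)] 0.005284673183916927
```

```bash
python3 -c "
from h import *
c=manip.get_calibration('side');t=np.linspace(0,6.28,100)
b0=np.array([.603,-.2268]);
for d,o in((0,271),(.166,211)):
  for z in(.105,.11):
    b=b0+d*np.array([.162,.987]);p=np.c_[b[0]+.015*np.cos(t),b[1]+.015*np.sin(t),t*0+z]
    q=cv2.projectPoints(p,np.array(c['rvec']),np.array(c['tvec']),np.array(c['K']),np.array([c['k1'],0,0,0.]))[0][:,0]
    print(d,z,'top row',q[:,1].min(),'obs',o)
"
```

```text
0 0.105 top row 271.41211042336676 obs 271
0 0.11 top row 269.8583756723421 obs 271
0.166 0.105 top row 211.836648631474 obs 211
0.166 0.11 top row 210.2581412593975 obs 211
```

The cap's top edge fits a raised button, offset from prediction as it was at the start. The hard stop agrees, so the door is locked over the weight.

```bash
python3 -c "
from station import manip
print(manip.sign_off())"
```

```text
the job is handed in; nothing more can be done
None
```

The ply door now covers the third bay with the brass weight inside, and its button has popped up in that bay's hole (door at about 166 mm; it held against a gentle 12 N push). I moved nothing else and handed the job in at about 19 s.

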